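Release the latched key on the thermostat control box

TASK

One of the four identical red keys on top of the cream control box has been left latched, caught slightly lower than its neighbours. Find it, feeling the keys with light taps if you need to, then push it fully in with a fingertip and let go, so that it springs up and all four keys stand level. Do not push any of the other keys well in, and leave the beaker, the bottle and the vial standing where they are.

Things in the scene. Friction and masses are not known exactly. Their poses are not given: they have to be found in the camera images.
- console: cream control box, fixed to the bench, 160 mm (its x) by 230 mm (its y) by 70 mm high; origin at the centre of its underside on the bench, z up. The four keys form a row along its y axis on the half of the top nearer the robot; a flat dark display and the vial are on the other half. It is placed and yawed (up to about 0.45 rad) anew each time.
- key1_top (a point): centre of the top face of red key 1 of 4 (1 at the +y end, 44 mm apart). Cap 28 mm (console x) by 24 mm (console y), at x -25, y 66 mm in the console frame; top 84 mm above the bench when up, 81 mm when latched; slides straight down. Any key that is up starts to give at 1.5 N, then 0.3 N per mm, over 7 mm of travel.
- key2_top (a point): centre of the top face of red key 2 of 4 (1 at the +y end, 44 mm apart). Cap 28 mm (console x) by 24 mm (console y), at x -25, y 22 mm in the console frame; top 84 mm above the bench when up, 81 mm when latched; slides straight down. The one latched key (any of the four) hardly gives below 2 N; it unlatches when pushed to the bottom stop, 4 mm further in, about 4 N, and rises fully when let go.
- key3_top (a point): centre of the top face of red key 3 of 4 (1 at the +y end, 44 mm apart). Cap 28 mm (console x) by 24 mm (console y), at x -25, y -22 mm in the console frame; top 84 mm above the bench when up, 81 mm when latched; slides straight down. A key that is up never latches when pushed, but more than 5 mm in counts as pressing the wrong key.
- key4_top (a point): centre of the top face of red key 4 of 4 (1 at the +y end, 44 mm apart). Cap 28 mm (console x) by 24 mm (console y), at x -25, y -66 mm in the console frame; top 84 mm above the bench when up, 81 mm when latched; slides straight down. Springs as key 1; latched, as key 2.
- beaker: loose steel beaker, 72 mm wide, 85 mm tall, standing on the bench about 180 mm to the +y side of the console's centre; origin at the centre of its underside
- bottle: loose amber bottle with blue cap, 54 mm wide, 115 mm tall, standing on the bench about 175 mm to the -y side of the console's centre; origin at the centre of its underside
- vial: small loose clear jar with white cap, 30 mm wide, 48 mm tall, standing on top of the console behind the keys (70 mm or more from the row's line); origin at the centre of its underside

How it is judged:
On the way, in this order (a step that is already met when the one before it is completed fails the run):
1. the latched key is pushed further in (((z of key1_top in the frame of console below 0.0792 m and distance of key1_top from where it was at the start of the episode below 0.0043 m) or (z of key2_top in the frame of console below 0.0792 m and distance of key2_top from where it was at the start of the episode below 0.0043 m) or (z of key3_top in the frame of console below 0.0792 m and distance of key3_top from where it was at the start of the episode below 0.0043 m) or (z of key4_top in the frame of console below 0.0792 m and distance of key4_top from where it was at the start of the episode below 0.0043 m))).
2. all four keys stand up (z of each of key1_top, key2_top, key3_top, key4_top in the frame of console above 0.083 m), for 0.2 s.
At the end, for the whole second after the job is handed in: all four key tops are level again, within 1 mm of their full height above the console; beaker, bottle and vial are within 15 mm of where they began (all of step 2 and distance of each of beaker, bottle, vial from where it was at the start of the episode below 0.015 m); the robot touches nothing.
It fails at once if a key that was not latched is pushed more than 5 mm in ((z of key1_top in the frame of console below 0.079 m and distance of key1_top from where it was at the start of the episode above 0.0048 m) or (z of key2_top in the frame of console below 0.079 m and distance of key2_top from where it was at the start of the episode above 0.0048 m) or (z of key3_top in the frame of console below 0.079 m and distance of key3_top from where it was at the start of the episode above 0.0048 m) or (z of key4_top in the frame of console below 0.079 m and distance of key4_top from where it was at the start of the episode above 0.0048 m)).
It fails at once if the beaker, bottle or vial is lifted, tipped or moved more than 15 mm (distance of any of beaker, bottle, vial from where it was at the start of the episode above 0.015 m or angle between any of beaker, bottle, vial's own z axis and vertical above 0.35 rad).
It also fails if it takes over 54 s, if anything falls off the work surface, if the arm or the gripper's body presses on something with over 40 N, if the wrist force passes 120 N, or if a joint passes its speed limit or range.

ROBOT

A 7-joint arm with a two-finger parallel gripper is mounted at the origin on the work surface. World frame = base frame: x ahead of the robot, y to its left, z up, the work surface at z = 0. Lengths are in m, angles in rad, forces in N, time in s.
With the tool pointing down it reaches from about 0.4 to 0.85 m from the base axis. Payload 4.4 kg.
Tool frame: the origin (TCP) lies midway between the tips of the shut fingers; the grasp point (between the pads) lies 19 mm behind it; z points along the fingers, y is the line along which they close (so a half turn about z gives the same grasp; the last joint's range is limited). The gripper opens to 94 mm and grips with 3 to 60 N. Pads are 16 mm wide; open, the fingers measure 119 mm over their backs; the gripper's body (75 mm by 177 mm) begins 78 mm behind the grasp point.
Start: joints at [1.265, 0.628, 0.038, 1.517, -0.027, 0.996, -0.02], TCP at [0.154, -0.631, 0.205] pointing down, gripper open.
Joint ranges: [-3.06, 3.06], [-0.37, 2.12], [-1.25, 1.32], [0.18, 2.47], [-1.1, 4.24], [0.23, 1.98], [-2.94, 2.94]. Speed limits (rad/s): [2.57, 2.57, 3.14, 3.14, 3.14, 3.14, 3.14].

INTERFACE

Orientations are given as a unit quaternion [w, x, y, z].
In Python, from plant import readout, optics, robot, models gives the robot as it stands.
- The arm moves only by the tool play_rows, never from a script. Its arguments are lists of equal length, an entry for each row: "travel": the shift along the tool's x, y, z in m, a list of three; "delta_rot": the turn, a rotation vector about the tool's x, y, z in degrees, a list of three; "fingers": the opening, from 0 (shut) to 1 (fully open). In form: {"travel": [[x, y, z], ...], "delta_rot": [[rx, ry, rz], ...], "fingers": [fingers, ...]}. A call has 1 to 12 rows; each row shifts and turns the commanded pose from where the row before left it, along the tool's axes as they then stand; what a row does not reach is not made up. A row lasts 1/8 s, in which the tool goes at most 62.5 mm and 10.7 degrees, less where a joint would pass 70% of its speed; a pose out of reach is approached as far as the arm can. A call is refused whole if a number of a shift passes 0.0625 or a number of a turn 10.7, either way. A call with a gripper value outside its range is refused whole. The fingers move at their own pace and stop on an object; "grip_force" is the grip in N (left out, the last holds). Time passes only in rows, so rows that do not move let the fingers close. It gives the time, the measured TCP pose, the force, the opening and the grip force at its end, in the units of the state.
- readout.get_state(): the state, without advancing time (a new reading comes with each control period).
- optics.capture(name): name is "scene" or "top" or "wrist"; returns the picture (420x560x3 uint8, red, green, blue); there is no depth.
- optics.camera_params(name): a dict with "fx", "fy", "cx", "cy" (pixels), "dist" ([k1, k2, p1, p2, k3] as OpenCV has them; the pictures are not rectified), "world_to_cam" (4x4, takes a point from world to camera coordinates); the wrist camera has in their place "hand_eye" (4x4, takes a point from camera to tool coordinates, whose origin is the TCP and whose axes are the flange's). Camera axes: x right, y down, z forward; pixel columns grow to the right and rows downward; lengths in m; the calibration is good to about 2 mm. A picture is of the moment at which its call begins: read the wrist's pose just before it. camera_params takes no time and is no camera call.
- robot.finish_job(): hands the job in; it is judged then, once.
Trained networks look in the newest picture that a camera, given by its name, has taken for a name from the list of things; names that differ only in an ending like _2 or _b are one class to them, and where a whole thing is asked for, a point or a joint stands for the part that bears it (a point fixed in the world has none). Each returns a list of dicts, best first, with "confidence" (0 to 1); they miss things now and then, are a little off and sometimes report something else, mostly with a low value. They report only what shows in the picture. A call takes as long as a camera call.
- models.search_frame(thing, camera): "extent" ([centre column, centre row, width, height] in pixels, round what is visible of it).
The state is a dict: "clock": time; "joints": joint angles; "joint_velocities": joint speeds; "tau": joint torques, N m; "ee_pos": TCP position; "tool_rot": TCP orientation; "force": force on the tool from outside, world axes, zero at the start; "ft_torque": the same for the moment, N m; "grip_width": finger opening in m; "gripper_force": force on a finger pad.
Only numpy, scipy, OpenCV 4.12 (cv2) and the standard library are available. Lean on these libraries where they do the work, as an engineer would, in place of code of your own. Each camera call takes 0.05 s, during which the arm holds its last target. There are 200 camera calls.

## Working session

There is one attempt and no reset: what is moved stays moved. The work goes in short steps, Python scripts to look and compute and a tool call to move; the robot and the scene stay as the last step left them, time stands still between calls to the robot, and variables do not carry over. Pictures are saved under pics/ and viewed, at most 10 in all, crops included, and the job is handed in when it is done.

Besides the shell and the picture viewer there is one more tool, called after "Call:" as name(argument=value, ...) on one line, values as JSON. play_rows: Moves the arm, as the interface text tells. Its arguments: {"type":"object","properties":{"travel":{"type":"array"},"delta_rot":{"type":"array"},"fingers":{"type":"array"},"grip_force":{"type":"number"}},"required":["travel","delta_rot","fingers"]}

```bash
mkdir -p pics; python3 - <<'E'
from plant import readout, optics, models
import cv2
s=readout.get_state(); print({k:s[k] for k in('clock','ee_pos','tool_rot','force','grip_width')})
a=[]
for n in('scene','top'):
    im=optics.capture(n); cv2.imwrite(f'pics/{n}0.png',im[...,::-1]); 
    p=optics.camera_params(n); print(n,p)
    for t in('console','key1_top'): print(t,[(d['extent'],round(d['confidence'],2)) for d in models.search_frame(t,n)])
    a.append(im)
print(optics.camera_params('wrist'))
E
```

```text
{'clock': 0.0, 'ee_pos': array([ 0.15425078, -0.63075168,  0.20460472]), 'tool_rot': array([-9.07142353e-04,  9.92823038e-01,  1.19589218e-01, -1.06551370e-04]), 'force': array([-0.51033557,  0.60074514, -0.06757655]), 'grip_width': 0.09422008556551735}
scene {'fx': 384.61776491338105, 'fy': 384.61776491338105, 'cx': 282.59677748901254, 'cy': 205.73443129621472, 'dist': array([0.01930776, 0.        , 0.        , 0.        , 0.        ]), 'world_to_cam': array([[-0.00647415,  0.99990573,  0.01210825, -0.04881278],
       [ 0.71463461,  0.0130961 , -0.69937534, -0.3582819 ],
       [-0.69946798,  0.00412511, -0.71465203,  1.25185806],
       [ 0.        ,  0.        ,  0.        ,  1.        ]])}
console [([271.9, 202.5, 114.1, 78.0], 0.9)]
key1_top [([296.1, 178.9, 12.3, 14.7], 0.68)]
top {'fx': 437.1232216831498, 'fy': 437.1232216831498, 'cx': 285.742638806738, 'cy': 209.6821004910682, 'dist': array([-0.13033067,  0.        ,  0.        ,  0.        ,  0.        ]), 'world_to_cam': array([[-0.01036836, -0.99941811, -0.03249512,  0.08166019],
       [-0.99279143,  0.01416925, -0.1190143 ,  0.56641301],
       [ 0.11940548,  0.03102689, -0.99236065,  0.82891698],
       [ 0.        ,  0.        ,  0.        ,  1.        ]])}
console [([314.3, 230.9, 135.0, 95.2], 0.98)]
key1_top [([279.4, 250.8, 17.1, 17.6], 0.44)]
{'fx': 304.40143813604936, 'fy': 304.40143813604936, 'cx': 284.3773327949806, 'cy': 211.17818226739766, 'dist': array([-0.07008976,  0.        ,  0.        ,  0.        ,  0.        ]), 'hand_eye': array([[ 4.39333120e-04, -9.61189728e-01, -2.75887865e-01,
         8.08949758e-02],
       [ 9.99999803e-01,  2.98432195e-04,  5.52699456e-04,
        -7.28925598e-04],
       [-4.48915218e-04, -2.75888053e-01,  9.61189669e-01,
        -1.77915688e-01],
       [ 0.00000000e+00,  0.00000000e+00,  0.00000000e+00,
         1.00000000e+00]])}
```

View pics/top0.png

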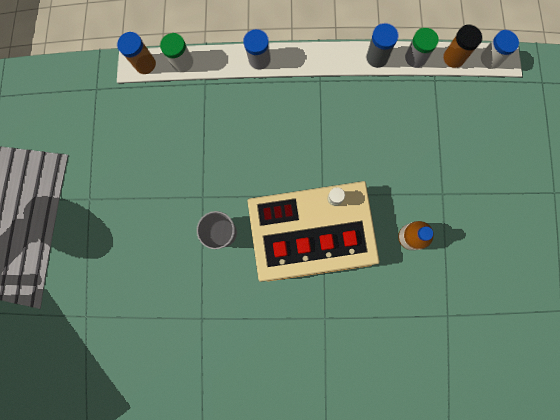

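View pics/scene0.png

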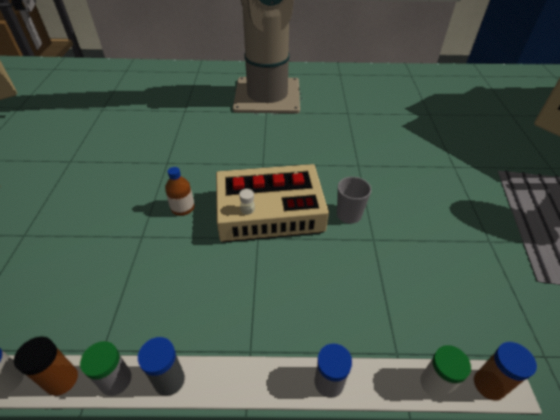

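The top view shows the box around (314, 231), with red keys 1–4 at about (279,249), (303,245), (326,242) and (350,238). The vial is at (337,196), the beaker at (215,230) and the bottle at (418,235). The scene view agrees. Next I'll fit the console pose from the red centroids.

```bash
cat > h.py <<'E'
import numpy as np,cv2
from scipy.optimize import least_squares
from scipy.spatial.transform import Rotation as R
from plant import readout, optics
KEYS=np.array([[-.025,y,.084] for y in(.066,.022,-.022,-.066)])
def intr(p): return np.array([[p['fx'],0,p['cx']],[0,p['fy'],p['cy']],[0,0,1.]]),np.array(p['dist'])
def w2c(n,s=None):
    p=optics.camera_params(n)
    if n!='wrist': return p['world_to_cam'],p
    T=np.eye(4);T[:3,:3]=R.from_quat(s['tool_rot'],scalar_first=True).as_matrix();T[:3,3]=s['ee_pos']
    return np.linalg.inv(T@p['hand_eye']),p
def proj(P,n,s=None):
    M,p=w2c(n,s);K,d=intr(p)
    return cv2.projectPoints(np.asarray(P,float).reshape(-1,3),cv2.Rodrigues(M[:3,:3])[0],M[:3,3],K,d)[0][:,0]
def world(q,P):
    c,sn=np.cos(q[2]),np.sin(q[2]);P=np.asarray(P,float).reshape(-1,3)
    return np.c_[q[0]+c*P[:,0]-sn*P[:,1],q[1]+sn*P[:,0]+c*P[:,1],P[:,2]]
def red(im,amin=30):
    h=cv2.cvtColor(im,cv2.COLOR_RGB2HSV)
    m=((h[...,0]<6)|(h[...,0]>174))&(h[...,1]>190)&(h[...,2]>110)
    n,l,st,c=cv2.connectedComponentsWithStats(m.astype(np.uint8))
    return [(c[i],st[i]) for i in range(1,n) if st[i,4]>=amin]
E
python3 - <<'E'
from h import *
ims={n:cv2.imread(f'pics/{n}0.png')[...,::-1] for n in('top','scene')}
for n in ims:
    print(n,[(c.round(1),st[2:]) for c,st in red(np.ascontiguousarray(ims[n]))])
b=sorted(red(np.ascontiguousarray(ims['top'])),key=lambda x:-x[1][4])[:4]
c=np.array(sorted([x[0] for x in b],key=lambda v:v[0]))
r=least_squares(lambda q:(proj(world(q,KEYS),'top')-c).ravel(),[.55,0,.1])
print(r.x,r.fun.round(2)); print(world(r.x,KEYS).round(4)); print(proj(world(r.x,KEYS),'scene').round(1))
E
```

```text
top [(array([349.5, 237.9]), array([ 14,  16, 183], dtype=int32)), (array([326.1, 241.5]), array([ 15,  16, 184], dtype=int32)), (array([302.7, 245. ]), array([ 14,  15, 179], dtype=int32)), (array([279.4, 248.6]), array([ 14,  16, 180], dtype=int32))]
scene [(array([297.8, 177.3]), array([10,  9, 70], dtype=int32)), (array([278.5, 177.8]), array([10,  8, 70], dtype=int32)), (array([238.2, 181.1]), array([10,  9, 71], dtype=int32)), (array([258.4, 179.6]), array([10,  8, 74], dtype=int32))]
[0.52310705 0.02424184 0.13725781] [-0.27  0.01 -0.07  0.06  0.08 -0.03  0.26 -0.05]
[[ 0.4893  0.0862  0.084 ]
 [ 0.4953  0.0426  0.084 ]
 [ 0.5014 -0.001   0.084 ]
 [ 0.5074 -0.0446  0.084 ]]
[[298.5 175.8]
 [278.8 177.3]
 [258.8 178.9]
 [238.6 180.4]]
```

Call:
play_rows(travel=[[0.04, -0.04, 0], [0.04, -0.04, 0], [0.04, -0.04, 0], [0.04, -0.04, 0], [0.04, -0.04, 0], [0.04, -0.04, 0], [0.04, -0.04, 0], [0.04, -0.04, 0], [0.04, -0.04, 0], [0.04, -0.04, 0], [0.04, -0.04, 0], [0.04, -0.04, 0]], delta_rot=[[0, 0, 0], [0, 0, 0], [0, 0, 0], [0, 0, 0], [0, 0, 0], [0, 0, 0], [0, 0, 0], [0, 0, 0], [0, 0, 0], [0, 0, 0], [0, 0, 0], [0, 0, 0]], fingers=[0, 0, 0, 0, 0, 0, 0, 0, 0, 0, 0, 0])

```text
clock: 1.8
ee_pos: [0.5076, -0.0496, 0.2057]
tool_rot: [0.0, 0.993, 0.12, 0.0]
force: [1.6, -0.1, 0.1]
grip_width: 0.0007
gripper_force: 0.0
```

Call:
play_rows(travel=[[0, 0, 0], [0, 0, 0], [0, 0, 0]], delta_rot=[[0, 0, 5.9], [0, 0, 0], [0, 0, 0]], fingers=[0, 0, 0])

```text
clock: 2.17
ee_pos: [0.5063, -0.052, 0.2055]
tool_rot: [0.0, 0.998, 0.068, -0.0]
force: [-0.5, 0.1, 0.7]
grip_width: 0.0007
gripper_force: 0.0
```

```bash
cat > st.py <<'E'
from h import *
import sys
q=[0.5231,0.0242,0.1373]
if len(sys.argv)>1: q=eval(sys.argv[1])
s=readout.get_state();T=R.from_quat(s['tool_rot'],scalar_first=True).as_matrix()
print(s['clock'],s['ee_pos'].round(4),'F',s['force'].round(2),'w',s['grip_width'])
print('rot',T.round(4).tolist())
W=world(q,KEYS)
for k in range(4): print(k+1,(T.T@(W[k]-s['ee_pos'])).round(4))
E
python3 st.py; python3 - <<'E'
from h import *
s=readout.get_state(); im=optics.capture('wrist'); cv2.imwrite('pics/w1.png',im[...,::-1])
print([(c.round(1),st) for c,st in red(im,100)]); print(proj(world([0.5231,0.0242,0.1373],KEYS),'wrist',s).round(1))
E
```

```text
2.175 [ 0.5063 -0.052   0.2055] F [-0.48  0.14  0.71] w 0.0006990226057455275
rot [[0.9906, 0.1366, -0.0002], [0.1366, -0.9906, -0.0004], [-0.0002, 0.0004, -1.0]]
1 [ 0.002  -0.1392  0.1215]
2 [ 0.0021 -0.0952  0.1215]
3 [ 0.0021 -0.0512  0.1215]
4 [ 0.0021 -0.0072  0.1215]
[(array([151.8, 203. ]), array([141, 191,  23,  25, 502], dtype=int32)), (array([192.2, 203.5]), array([181, 191,  23,  26, 542], dtype=int32)), (array([234.7, 203.6]), array([224, 191,  22,  26, 524], dtype=int32)), (array([277.2, 203.5]), array([267, 191,  22,  26, 507], dtype=int32))]
[[150.  204.5]
 [192.  204.4]
 [234.7 204.4]
 [277.9 204.4]]
```

View pics/w1.png

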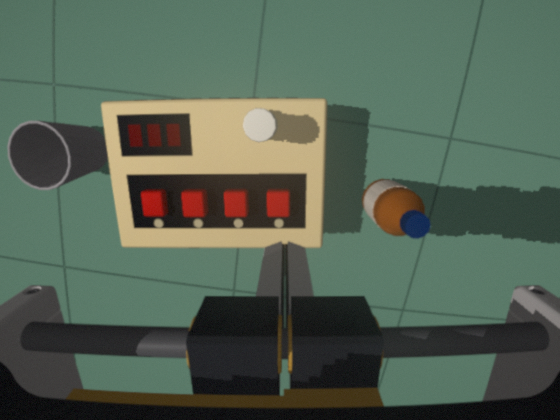

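The wrist view shows the keys at (152…277, 203), about 1 px from prediction. I'll start tapping at key 4.

Call:
play_rows(travel=[[0.002, -0.007, 0.05], [0, 0, 0.05], [0, 0, 0.013], [0, 0, 0], [0, 0, 0]], delta_rot=[[0, 0, 0], [0, 0, 0], [0, 0, 0], [0, 0, 0], [0, 0, 0]], fingers=[0, 0, 0, 0, 0])

```text
clock: 2.85
ee_pos: [0.5091, -0.0443, 0.0941]
tool_rot: [0.0, 0.998, 0.068, 0.002]
force: [0.2, -0.4, -0.2]
grip_width: 0.001
gripper_force: 0.0
```

Call:
play_rows(travel=[[0, 0, 0.005], [0, 0, 0.0045], [0, 0, 0], [0, 0, 0]], delta_rot=[[0, 0, 0], [0, 0, 0], [0, 0, 0], [0, 0, 0]], fingers=[0, 0, 0, 0])

```text
clock: 3.35
ee_pos: [0.5083, -0.044, 0.0832]
tool_rot: [0.0, 0.998, 0.068, 0.001]
force: [1.9, 0.6, 2.5]
grip_width: 0.0006
gripper_force: 0.8
```

```bash
python3 st.py
```

```text
3.35 [ 0.5083 -0.044   0.0832] F [1.89 0.57 2.53] w 0.0005892616626305962
rot [[0.9906, 0.1364, 0.0011], [0.1364, -0.9906, -0.0001], [0.0011, 0.0002, -1.0]]
1 [-0.001  -0.1315 -0.0008]
2 [-0.001  -0.0875 -0.0008]
3 [-0.001  -0.0435 -0.0008]
4 [-0.001   0.0005 -0.0008]
```

Key 4 pushes back at 83.2 mm, so it looks up. Key 3 next, the same way.

Call:
play_rows(travel=[[0, 0, -0.012], [0, -0.0435, 0], [0, 0, 0], [0, 0, 0.006], [0, 0, 0.006], [0, 0, 0], [0, 0, 0]], delta_rot=[[0, 0, 0], [0, 0, 0], [0, 0, 0], [0, 0, 0], [0, 0, 0], [0, 0, 0], [0, 0, 0]], fingers=[0, 0, 0, 0, 0, 0, 0])

```text
clock: 4.22
ee_pos: [0.5017, -0.0019, 0.0829]
tool_rot: [0.0, 0.998, 0.068, -0.0]
force: [0.2, -1.1, 2.0]
grip_width: 0.0006
gripper_force: 0.9
```

Call:
play_rows(travel=[[0, 0, 0], [0, 0, 0]], delta_rot=[[0, 0, 0], [0, 0, 0]], fingers=[0, 0])

```text
clock: 4.47
ee_pos: [0.5018, -0.0011, 0.0831]
tool_rot: [0.0, 0.998, 0.068, 0.0]
force: [-0.1, -0.8, 1.1]
grip_width: 0.0004
gripper_force: 0.8
```

Call:
play_rows(travel=[[0, 0, -0.012], [0, -0.044, 0], [0, 0, 0], [0, 0, 0.006], [0, 0, 0.006], [0, 0, 0], [0, 0, 0]], delta_rot=[[0, 0, 0], [0, 0, 0], [0, 0, 0], [0, 0, 0], [0, 0, 0], [0, 0, 0], [0, 0, 0]], fingers=[0, 0, 0, 0, 0, 0, 0])

```text
clock: 5.35
ee_pos: [0.4958, 0.0418, 0.0829]
tool_rot: [0.0, 0.998, 0.068, -0.0]
force: [-0.1, -1.2, 1.9]
grip_width: 0.0006
gripper_force: 0.9
```

Call:
play_rows(travel=[[0, 0, 0], [0, 0, 0]], delta_rot=[[0, 0, 0], [0, 0, 0]], fingers=[0, 0])

```text
clock: 5.6
ee_pos: [0.4958, 0.0423, 0.0831]
tool_rot: [0.0, 0.998, 0.068, 0.0]
force: [-0.5, -2.2, 1.6]
grip_width: 0.0009
gripper_force: 0.8
```

Call:
play_rows(travel=[[0, 0, -0.012], [0, -0.044, 0], [0, 0, 0], [0, 0, 0.006], [0, 0, 0.006], [0, 0, 0], [0, 0, 0]], delta_rot=[[0, 0, 0], [0, 0, 0], [0, 0, 0], [0, 0, 0], [0, 0, 0], [0, 0, 0], [0, 0, 0]], fingers=[0, 0, 0, 0, 0, 0, 0])

```text
clock: 6.48
ee_pos: [0.4897, 0.0858, 0.0828]
tool_rot: [0.0, 0.998, 0.068, -0.0]
force: [0.0, 0.1, 0.7]
grip_width: 0.0003
gripper_force: 0.0
```

Call:
play_rows(travel=[[0, 0, 0], [0, 0, 0]], delta_rot=[[0, 0, 0], [0, 0, 0]], fingers=[0, 0])

```text
clock: 6.72
ee_pos: [0.4899, 0.0863, 0.0831]
tool_rot: [-0.0, 0.998, 0.068, 0.0]
force: [0.4, 0.3, 0.2]
grip_width: 0.0009
gripper_force: 0.0
```

```bash
python3 st.py
```

```text
6.725 [0.4899 0.0863 0.0831] F [0.35 0.31 0.23] w 0.0009023980671609862
rot [[0.9907, 0.1362, 0.0003], [0.1362, -0.9907, 0.0001], [0.0003, -0.0, -1.0]]
1 [-0.0006  0.     -0.0009]
2 [-0.0006  0.044  -0.0009]
3 [-0.0005  0.088  -0.0009]
4 [-0.0005  0.132  -0.0009]
```

Keys 2, 3 and 4 all push back at 83 mm and key 1 doesn't, so key 1 should be the latched one. I'll check that a bit deeper, still short of the 5 mm limit.

Call:
play_rows(travel=[[0, 0, 0.0013], [0, 0, 0], [0, 0, 0]], delta_rot=[[0, 0, 0], [0, 0, 0], [0, 0, 0]], fingers=[0, 0, 0])

```text
clock: 7.1
ee_pos: [0.4898, 0.0863, 0.0817]
tool_rot: [0.0, 0.998, 0.068, -0.0]
force: [0.4, -0.7, 0.0]
grip_width: 0.0008
gripper_force: 0.0
```

Call:
play_rows(travel=[[0, 0, 0.0015], [0, 0, 0], [0, 0, 0]], delta_rot=[[0, 0, 0], [0, 0, 0], [0, 0, 0]], fingers=[0, 0, 0])

```text
clock: 7.48
ee_pos: [0.4899, 0.0864, 0.0803]
tool_rot: [-0.0, 0.998, 0.068, 0.0]
force: [0.1, 0.2, 2.4]
grip_width: 0.0006
gripper_force: 1.0
```

Free at 81.7 mm and in contact at 80.3 mm confirms key 1 is latched. I'll push it to the stop and release.

Call:
play_rows(travel=[[0, 0, 0.002], [0, 0, 0.002], [0, 0, 0.001], [0, 0, 0], [0, 0, 0]], delta_rot=[[0, 0, 0], [0, 0, 0], [0, 0, 0], [0, 0, 0], [0, 0, 0]], fingers=[0, 0, 0, 0, 0])

```text
clock: 8.1
ee_pos: [0.4899, 0.0864, 0.0769]
tool_rot: [-0.0, 0.998, 0.068, 0.0]
force: [-4.1, -0.9, 21.8]
grip_width: 0.0004
gripper_force: 11.0
```

At the stop with 22 N. Now I'll lift off and re-tap to check it rose.

Call:
play_rows(travel=[[0, 0, -0.01], [0, 0, -0.01], [0, 0, 0], [0, 0, 0], [0, 0, 0.006], [0, 0, 0.006], [0, 0, 0], [0, 0, 0]], delta_rot=[[0, 0, 0], [0, 0, 0], [0, 0, 0], [0, 0, 0], [0, 0, 0], [0, 0, 0], [0, 0, 0], [0, 0, 0]], fingers=[0, 0, 0, 0, 0, 0, 0, 0])

```text
clock: 9.1
ee_pos: [0.4895, 0.0863, 0.0831]
tool_rot: [0.0, 0.998, 0.068, -0.0]
force: [-1.7, 0.1, 1.9]
grip_width: 0.0002
gripper_force: 0.8
```

Call:
play_rows(travel=[[0, 0, 0], [0, 0, 0]], delta_rot=[[0, 0, 0], [0, 0, 0]], fingers=[0, 0])

```text
clock: 9.35
ee_pos: [0.4895, 0.0863, 0.0832]
tool_rot: [0.0, 0.998, 0.068, -0.0]
force: [-1.3, -0.2, 2.1]
grip_width: 0.0003
gripper_force: 0.8
```

Key 1 now pushes back at 83 mm, so it is up. I'll retreat and hand in.

Call:
play_rows(travel=[[0, 0, -0.03], [0, 0, -0.05], [0, 0, -0.05], [0, 0, 0], [0, 0, 0], [0, 0, 0], [0, 0, 0]], delta_rot=[[0, 0, 0], [0, 0, 0], [0, 0, 0], [0, 0, 0], [0, 0, 0], [0, 0, 0], [0, 0, 0]], fingers=[0, 0, 0, 0, 0, 0, 0])

```text
clock: 10.22
ee_pos: [0.4891, 0.0862, 0.2121]
tool_rot: [0.0, 0.998, 0.068, -0.001]
force: [1.3, -0.6, -1.2]
grip_width: 0.0007
gripper_force: 0.0
```

```bash
python3 -c "
from plant import robot; print(robot.finish_job())"
```

```text
the job is handed in; nothing more can be done
None
```

Key 1 was the latched key: I pushed it to its stop and let go, a re-tap found it up like the other three, and I handed the job in at about 10 s (no verdict was returned).

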